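# Snap a luggage tag shut with the desk snap pliers

## Robot

A 6-joint arm with a two-finger parallel gripper is mounted at the origin on the work surface. World frame = base frame: x ahead of the robot, y to its left, z up, the work surface at z = 0. Lengths are in m, angles in rad, forces in N, time in s.
With the tool pointing down it reaches from about 0.375 to 0.9 m from the base axis. Payload 3.1 kg.
Tool frame: the origin (TCP) lies between the finger pads; the fingertips stand manip.nose_length ahead of it and the grasp point (between the pads) lies 5 mm behind it (manip.nose_length is the distance from the TCP to the fingertips, in m); z points along the fingers, y is the line along which they close (so a half turn about z gives the same grasp; the last joint's range is limited). The gripper opens to 85 mm and grips with 20 to 120 N. Pads are 22 mm wide; open, the fingers measure 114 mm over their backs; the gripper's body (76 mm by 85 mm) begins 54 mm behind the grasp point. The pads swing forward as they close: fully open they stand 13 mm farther back than shut.
Start: joints at [-1.357, 0.527, 1.433, -0, 1.181, -0.178], TCP at [0.239, -0.577, 0.245] pointing down, gripper open.
Joint ranges: [-3.08, 3.08], [-0.75, 2.2], [0.22, 2.44], [-1.43, 4.57], [0, 2.65], [-2.85, 2.85]. Speed limits (rad/s): [2.79, 2.79, 3.14, 3.14, 3.14, 3.14].

## Interface

Orientations are given as a unit quaternion [x, y, z, w].
In Python, from station import monitor, eyes, job, manip gives the robot as it stands.
- The arm moves only by the shell command python3 -m pendant 'ROWS' [FORCE]. ROWS is JSON, a list that holds one entry, the list of rows, each a list of 7 numbers: the shift along the tool's x, y, z as a fraction of full scale, then the turn, a rotation vector about the tool's x, y, z as a fraction of full scale, then the opening, from 0 (shut) to 1 (fully open). A call has 1 to 20 rows; each row shifts and turns the commanded pose from where the row before left it, along the tool's axes as they then stand; what a row does not reach is not made up. Full scale, the value 1, is 800 mm for a shift and 0.12 rad for a turn. A row lasts 1/10 s, in which the tool goes at most 50 mm and 8.59 degrees, less where a joint would pass 70% of its speed; a pose out of reach is approached as far as the arm can. A call with a number of a shift or a turn outside -1 to 1 is refused whole. A call with a gripper value outside its range is refused whole. The fingers move at their own pace and stop on an object; FORCE is the grip in N (left out, the last holds). Time passes only in rows, so rows that do not move let the fingers close. It gives the time, the measured TCP pose, the force, the opening and the grip force at its end, in the units of the state.
- monitor.sense(): the state, without advancing time (a new reading comes with each control period).
- eyes.snapshot(name): name is "scene" or "top" or "wrist"; returns a dict with "pixels" (400x640x3 uint8, red, green, blue), "depth" (400x640 float32, m along the optical axis (not along the pixel's ray), 0 where there is no reading), "intrinsics" (3x3 intrinsics, pixels), "k1" (the pictures are not rectified: a ray, as slopes to the right and down, at radius r is drawn at 1 + k1 r^2 times it, then the intrinsics apply), "eye" and "attitude" of the camera in the world. Camera axes: x right, y down, z forward; pixel columns grow to the right and rows downward; lengths in m; the calibration is good to about 2 mm. A picture is of the moment at which its call begins.
- job.sign_off(): hands the job in; it is judged then, once.
The state is a dict: "t": time; "q": joint angles; "qd": joint speeds; "tau": joint torques, N m; "tcp_pos": TCP position; "tool_rot": TCP orientation; "force": force on the tool from outside, world axes, zero at the start; "ft_torque": the same for the moment, N m; "finger_gap": opening from 0.0 (shut) to 1.0 (fully open); "gripper_force": force on a finger pad.
Only numpy, scipy, OpenCV 4.12 (cv2) and the standard library are available. Lean on these libraries where they do the work, as an engineer would, in place of code of your own. Each camera call takes 0.05 s, during which the arm holds its last target. There are 200 camera calls.

## Task

Slide the open metal luggage tag along its channel until its front end is against the end stop, so that its press stud lies under the jaw of the snap pliers. Then press the upper handle of the pliers down until the stud clicks and the tag's cover stays shut, not pressing the cover with the fingers, and let the handle spring back up. Leave the tag in place under the jaw and do not disturb the other things on the desk.

Things in the scene. Friction and masses are not known exactly. Their poses are not given: they have to be found in the camera images.
- press: Dark steel stand, 145 x 300 mm, 22 mm high, holding nutcracker-type snap pliers; fixed, its place and yaw differ each time. Origin on the desk straight below the jaw; its top (the bed) spans x -50 to 95, y -50 to 250 mm in its frame. Its y axis runs along the feed channel, from jaw to open end; its -x points along the two handles (over y = 0), roughly to the robot. The lower handle is fixed.
- stop (a point): Middle of the end stop's face that meets the tag's front end, 3.5 mm above the bed, at x = 0, y = -14 mm in the stand's frame; the stop is 7 mm high. The tag is pushed to it, towards the stand's -y, between two aluminium rails: 54 mm apart inside, 6 mm thick, 8 mm high above the bed, from y = -14 to 250 mm.
- jaw (a point): Point on the bed straight below the nose of the upper jaw (stand frame x = 0, y = 0).
- lever (a joint): Upper handle: steel bar with black grip, hinged 65 mm behind the jaw (stand x = +65 mm), 58 mm above the desk. 0 = sprung fully open, 0.38 rad = fully down on its stop (level). A spring returns it to 0; pressing takes 2 to 4 N at the grip, up to 8 N as the stud closes (0.17 to 0.33 rad). The jaw's nose is 40 mm above the bed when open; fully down, 1 mm above the shut stud.
- pad (a point): Centre of the top face of the upper handle's black grip (70 mm along the handle, 32 mm wide): the spot to press. It moves with the handle, 175 mm from the hinge: 130 mm above the desk at stand x = -94 mm when open, 66 mm above the desk at stand x = -110 mm when fully down. The lower handle's top is 34 mm above the desk.
- tag: Aluminium luggage tag, loose, about 0.15 kg, flat in the channel: base 50 mm wide, 110 mm long, 6 mm thick, with a 20 mm high, 13 mm thick block across its rear end. A cover hinged at the block stands ajar, rising to the front, with a brass press stud near the front. Origin: centre of its underside; its y axis points front to rear, as the stand's. In place, origin at stand y = 41 mm.
- tag_rear (a point): Centre of the rear face of the tag's block, 55 mm behind the tag's origin, 10 mm above the bed: push here, towards the stop (above the rails' tops).
- tag_front (a point): Middle of the front edge of the tag's base plate, 55 mm ahead of the tag's origin, 3.5 mm above the bed.
- cover (a joint): Cover of the tag: 0 = ajar as at the start, 0.18 rad = shut with the stud snapped. It resists closing with up to about 14 N at the stud, less as it goes down, springs back to 0 if let go too early, and beyond about 0.12 rad clicks shut by itself and stays shut.
- stud (a point): Top of the brass cap (18 mm wide) of the press stud on the cover, 41 mm ahead of the tag's origin; about 14.5 mm above the bed when shut, about 14 mm more when ajar.
- tape_roll: Bystander: clear roll of tape lying flat, 64 mm wide and 19 mm high; origin under its centre.
- stapler: Bystander: stapler, 120 x 30 mm, 39 mm high, near the handles; origin under its centre.
- stud_jar: Bystander: small glass jar with a steel cap, 52 mm wide, 55 mm high, behind the channel; origin under its centre.
- pen_cup: Bystander: black cup with pens, 76 mm wide, about 170 mm high with the pens; origin under its centre.

How it is judged:
By the outcome, as a careful person would: the job done as asked, in the order asked, and still so for the second after the job is handed in, with the robot touching nothing.
It also fails if it takes over 42 s, if anything falls off the work surface, if the arm or the gripper's body presses on something with over 40 N, if the wrist force passes 120 N, or if a joint passes its speed limit or range.

## Working session

There is one attempt and no reset: what is moved stays moved. The work goes in short steps, Python scripts to look and compute and a shell command to move; the robot and the scene stay as the last step left them, time stands still between calls to the robot, and variables do not carry over. Pictures are saved under pics/ and viewed, at most 10 in all, crops included, and the job is handed in when it is done.

```bash
mkdir -p pics; ls; cat > h.py <<'E'
import numpy as np,cv2
from station import monitor,eyes,job,manip
from scipy.spatial.transform import Rotation as R
def Rm(a):
    a=np.array(a,float); return a if a.shape==(3,3) else R.from_quat(a).as_matrix()
def rays(s,uv):
    uv=np.array(uv,float).reshape(-1,1,2)
    d=cv2.undistortPoints(uv,np.array(s['intrinsics'],float),np.array([s['k1'],0,0,0.]),None).reshape(-1,2)
    return np.c_[d,np.ones(len(d))]
def onplane(s,uv,z):
    d=rays(s,uv)@Rm(s['attitude']).T; e=np.array(s['eye']); return e+d*((z-e[2])/d[:,2])[:,None]
def cloud(s):
    v,u=np.mgrid[:400,:640]; d=rays(s,np.stack([u.ravel(),v.ravel()],1))*s['depth'].reshape(-1,1)
    return (d@Rm(s['attitude']).T+np.array(s['eye'])).reshape(400,640,3)
def save(s,n): cv2.imwrite('pics/'+n,s['pixels'][:,:,::-1])
E
python3 - <<'E'
from h import *
import pickle
for n in('scene','top'):
    s=eyes.snapshot(n); save(s,n+'1.png'); pickle.dump(s,open(n+'.pkl','wb')); print(n,s['eye'],s['attitude'],s['k1'],(s['depth']>0).mean())
print(manip.nose_length,monitor.sense())
E
```

```text
pics
scene [1.52200067 0.24273544 0.85548943] [ 0.56178539  0.705417   -0.33676276 -0.27087797] -0.08987708150136821 0.996171875
top [0.48811314 0.04207272 1.17268711] [ 0.71086992 -0.70228482  0.02476331 -0.02909917] -0.11521270063403037 0.995890625
0.014 {'t': 0.1, 'q': array([-1.35648431e+00,  5.28383538e-01,  1.43377333e+00,  4.49259596e-05,
        1.18143688e+00, -1.78495306e-01]), 'qd': array([ 4.63661316e-04, -6.46612946e-04, -3.22989324e-03,  3.10945272e-04,
       -8.46976465e-04,  8.18648557e-05]), 'tau': array([ 5.37326378e-05, -4.43305027e+01, -1.78586358e+01, -3.17024123e-04,
        3.84742889e-03,  1.72775015e-05]), 'tcp_pos': array([ 0.23914582, -0.57676256,  0.24442538]), 'tool_rot': array([ 9.80775897e-01,  1.95134924e-01,  2.85263165e-06, -1.00075743e-03]), 'force': array([-0.598014  ,  0.70610856, -0.91699683]), 'ft_torque': array([ 0.03505214, -0.01530279, -0.05755812]), 'gripper_force': 0.0, 'finger_gap': 1.0017115287733769}
```

View pics/top1.png

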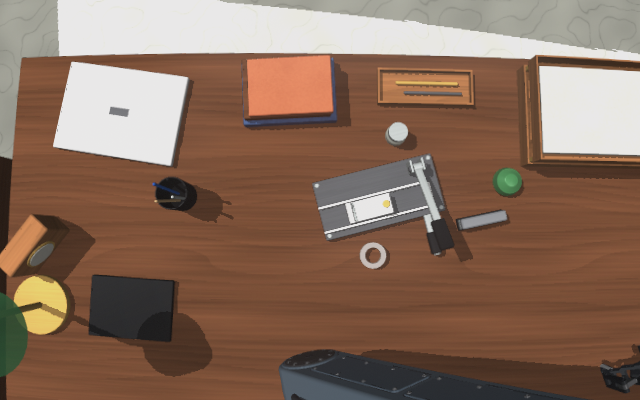

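View pics/scene1.png

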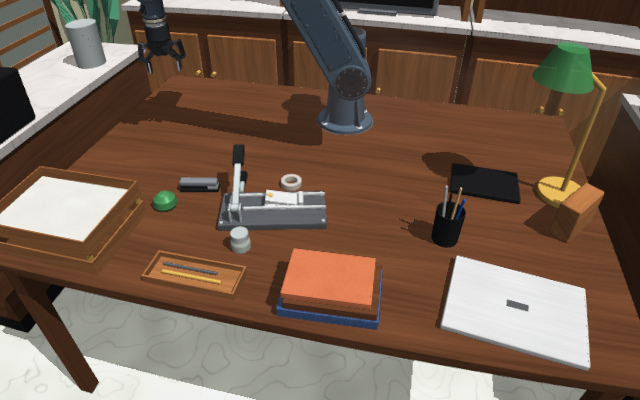

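The top view shows the stand with corners near (314,184), (430,155), (443,208) and (330,240). The tag is at (370,208), the stud at (386,204) and the grip at (440,237). The stapler is at (483,219), the tape at (373,256) and the jar at (397,133). The scene view shows the same layout.

```bash
cat > m.py <<'E'
from h import *
import pickle
s=pickle.load(open('top.pkl','rb')); P=cloud(s)
z=P[...,2]; roi=np.zeros((400,640),bool); roi[145:265,300:460]=1
print('desk z',np.median(z[roi&(z<.012)]))
m=roi&(z>.014)&(z<.027)
m=cv2.morphologyEx(m.astype('u1'),cv2.MORPH_OPEN,np.ones((3,3)))
c=cv2.findContours(((z>.014)&roi).astype('u1'),0,2)[0]
n,l,st,_=cv2.connectedComponentsWithStats(((z>.014)&roi).astype('u1'))
# corners by ray on bed plane
px=[(317,186),(429,157),(441,208),(330,238)]
k=1+np.argmax(st[1:,4]); 
pts=P[(l==k)&(z<.027)][:,:2].astype('f4'); r=cv2.minAreaRect(pts); print('bed rect',r, cv2.boxPoints(r))
hs=cv2.cvtColor(s['pixels'],cv2.COLOR_RGB2HSV)
g=roi&(hs[...,0]>15)&(hs[...,0]<35)&(hs[...,1]>120)&(hs[...,2]>120); v,u=np.nonzero(g); print('stud px',u.mean(),v.mean(),len(u),np.median(P[g],0))
br=roi&(hs[...,2]>190)&(hs[...,1]<60)
n,l,st,ce=cv2.connectedComponentsWithStats(br.astype('u1'))
for i in range(1,n):
    if st[i,4]>25: print(st[i],ce[i],np.median(P[l==i],0))
gk=roi&(z>.06); print('high pts',np.nonzero(gk)[0].size)
p=P[gk]; r2=cv2.minAreaRect(p[:,:2].astype('f4')); print(cv2.boxPoints(r2),p[:,2].max())
blk=roi&(hs[...,2]<60)&(z>.05); print('grip',np.median(P[blk],0),blk.sum())
for nm,(a,b,c_,d) in dict(tape=(240,272,355,390),stapler=(205,235,452,512),jar=(118,150,380,412)).items():
    q=P[a:b,c_:d].reshape(-1,3); q=q[q[:,2]>.01]; q=q[q[:,2]<.07]; print(nm,q.min(0),q.max(0),np.median(q,0))
cv2.imwrite('pics/topcrop.png',cv2.resize(s['pixels'][140:270,300:460,::-1],None,fx=4.5,fy=4.5,interpolation=cv2.INTER_CUBIC))
E
python3 m.py
```

```text
desk z -0.0015264771688613399
bed rect ((0.5344873666763306, -0.11400726437568665), (0.24409255385398865, 0.30056577920913696), 14.590588569641113) [[ 3.7851918e-01  6.8435632e-04]
 [ 4.5423484e-01 -2.9018834e-01]
 [ 6.9045556e-01 -2.2869888e-01]
 [ 6.1473989e-01  6.2173814e-02]]
stud px 386.2142857142857 203.5 28 [ 0.56191986 -0.11630191  0.0491361 ]
[414 158  26  62 349] [426.31518625 190.40974212] [ 0.58896435 -0.20304164  0.08760083]
[ 318  182  101   41 1021] [368.58570029 205.09108717] [ 0.55601579 -0.07657308  0.03847824]
[397 206  31   9  66] [411.92424242 209.98484848] [ 0.54817921 -0.18199283  0.02853896]
[424 214   8  18  77] [428.02597403 221.8961039 ] [ 0.52221649 -0.22055063  0.02892497]
[325 216  68  18 135] [356.05185185 224.36296296] [ 0.51316516 -0.04702143  0.02846517]
[361 243  25  22 237] [372.87341772 253.13924051] [ 0.44621169 -0.08949296  0.01735247]
high pts 1141
[[ 0.39562353  0.01998988]
 [ 0.46125373 -0.25489032]
 [ 0.6726805  -0.20441017]
 [ 0.6070503   0.07047004]] 1.1726871104858563
grip [ 0.48890459 -0.22832736  0.12925439] 452
tape [ 0.4078461  -0.1187653   0.01018344] [ 0.47050715 -0.05627226  0.02310631] [ 0.43908371 -0.08780295  0.01720977]
stapler [ 0.50139454 -0.41346893  0.01005727] [ 0.55146334 -0.29657303  0.04420464] [ 0.52606308 -0.3519355   0.03611699]
jar [ 0.70943137 -0.16633596  0.01096547] [ 0.7572442  -0.11831002  0.0577701 ] [ 0.73028016 -0.13993618  0.0519346 ]
```

View pics/topcrop.png

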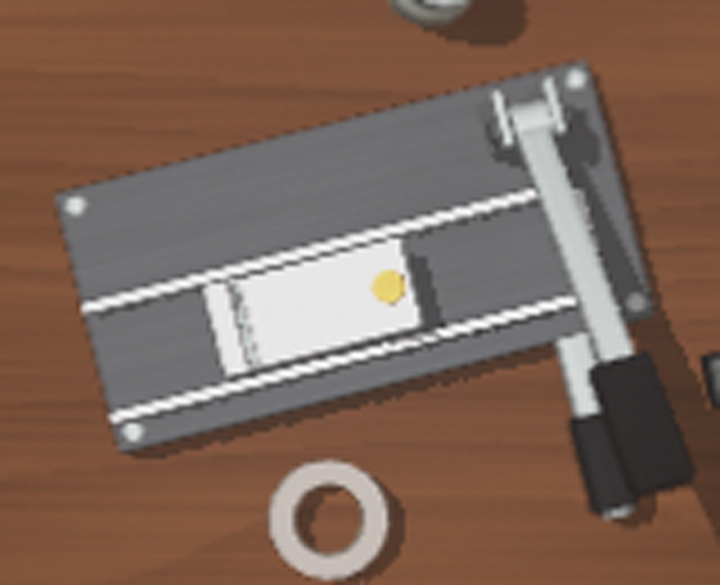

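The crop shows the stand corners at (58,193), (588,62), (650,305) and (123,450). The tag's block rear edge runs from (206,288) to (228,376) and the stud is at (388,287). The rail ends are at (83,307) and (112,417), and the grip is at about (642,422).

```bash
cat > f.py <<'E'
from h import *
import pickle
s=pickle.load(open('top.pkl','rb'))
f=lambda pts,z: onplane(s,[(300+(x+.5)/4.5-.5,140+(y+.5)/4.5-.5) for x,y in pts],z)[:,:2]
W=f([(58,193),(588,62),(650,305),(123,450)],.022)
L=np.array([(.095,.25),(.095,-.05),(-.05,-.05),(-.05,.25)])
H=(L-L.mean(0)).T@(W-W.mean(0)); U,S,V=np.linalg.svd(H); Q=V.T@U.T; t=W.mean(0)-Q@L.mean(0)
print('det',np.linalg.det(Q),'yaw',np.arctan2(Q[1,0],Q[0,0]),'org',t,'res mm',1e3*(W-(L@Q.T+t)))
loc=lambda w:(w-t)@Q
print('rail ends',loc(f([(83,307),(112,417)],.030)))
print('rear',loc(f([(206,288),(228,376)],.042)))
print('stud',loc(f([(388,287)],.0505)))
print('grip',loc(f([(596,372),(648,353),(692,475),(640,494)],.13)), 'med',loc(np.array([[.4889,-.2283]])))
np.savez('stand.npz',Q=Q,t=t)
w=lambda x,y:Q@[x,y]+t
print('pad open',w(-.094,0),'down',w(-.110,0),'tape',loc(np.array([[.4392,-.0875]])),'stapler',loc(np.array([[.5263,-.355]])))
E
python3 f.py
```

```text
det 1.0000000000000002 yaw 0.26394669676547855 org [ 0.58709952 -0.20495263] res mm [[-1.18257454 -2.87711594]
 [-4.20944187 -0.33872019]
 [ 3.88492185  4.68475992]
 [ 1.50709456 -1.46892379]]
rail ends [[ 0.02990267  0.2499124 ]
 [-0.0304588   0.24957931]]
rear [[ 0.02281214  0.18485565]
 [-0.02486361  0.18537791]]
stud [[-0.00088543  0.09297929]]
grip [[-0.06852951  0.01721656]
 [-0.06607397 -0.010105  ]
 [-0.12885145 -0.01546707]
 [-0.13118026  0.01180953]] med [[-0.10088981  0.00308073]]
pad open [ 0.49635494 -0.22947654] down [ 0.48090905 -0.23365082] tape [[-0.11213491  0.15197088]] stapler [[-0.09784014 -0.12898876]]
```

```bash
python3 -m pendant '[[[0,0,0,0,0,-1,0],[0,0,0,0,0,-1,0],[0,0,0,0,0,-1,0],[0,0,0,0,0,-1,0],[0,0,0,0,0,-1,0],[0,0,0,0,0,-1,0],[0,0,0,0,0,-1,0],[0,0,0,0,0,-1,0],[0,0,0,0,0,-1,0],[0,0,0,0,0,-1,0],[0,0,0,0,0,-1,0],[0,0,0,0,0,-1,0]]]' 30
cat > w.py <<'E'
from h import *
d=np.load('stand.npz'); Q,t=d['Q'],d['t']; s=monitor.sense()
M=Rm(s['tool_rot']); S=np.eye(3); S[:2,:2]=Q
p=s['tcp_pos']; l=(p[:2]-t)@Q
print('t',s['t'],'tcp stand mm',np.round(1e3*np.r_[l,p[2]],1),'gap',s['finger_gap'],'F stand',np.round(S.T@s['force'],1)); print('tool axes in stand',np.round(S.T@M,3).tolist())
E
python3 w.py
```

```text
t: 1.3
tcp_pos: [0.2391, -0.577, 0.2447]
tool_rot: [0.607, 0.795, 0.0, -0.001]
force: [-0.3, -0.0, 0.3]
finger_gap: -0.002
gripper_force: 0.0
t 1.3 tcp stand mm [-433.  -268.4  244.7] gap -0.0019283692676967542 F stand [-0.3  0.1  0.3]
tool axes in stand [[-0.003, 1.0, 0.0], [1.0, 0.003, 0.001], [0.001, 0.0, -1.0]]
```

```bash
python3 -m pendant '[[[0.022,0.0194,0,0,0,0,0],[0.044,0.0387,0,0,0,0,0],[0.044,0.0387,0,0,0,0,0],[0.044,0.0387,0,0,0,0,0],[0.044,0.0387,0,0,0,0,0],[0.044,0.0387,0,0,0,0,0],[0.044,0.0387,0,0,0,0,0],[0.044,0.0387,0,0,0,0,0],[0.044,0.0387,0,0,0,0,0],[0.044,0.0387,0,0,0,0,0],[0.044,0.0387,0,0,0,0,0],[0.044,0.0387,0,0,0,0,0],[0.044,0.0387,0,0,0,0,0],[0.044,0.0387,0,0,0,0,0],[0.022,0.0194,0,0,0,0,0],[0,0,0,0,0,0,0]]]'; python3 w.py
python3 - <<'E'
from h import *
s=eyes.snapshot('wrist'); save(s,'wrist1.png')
E
```

```text
t: 2.9
tcp_pos: [0.5312, 0.0138, 0.245]
tool_rot: [0.607, 0.795, 0.0, -0.0]
force: [-0.4, -0.2, -0.3]
finger_gap: -0.001
gripper_force: 0.0
t 2.9 tcp stand mm [  3.1 225.7 245. ] gap -0.0008628758112588811 F stand [-0.5 -0.1 -0.3]
tool axes in stand [[-0.003, 1.0, 0.001], [1.0, 0.003, 0.001], [0.001, 0.001, -1.0]]
```

View pics/wrist1.png

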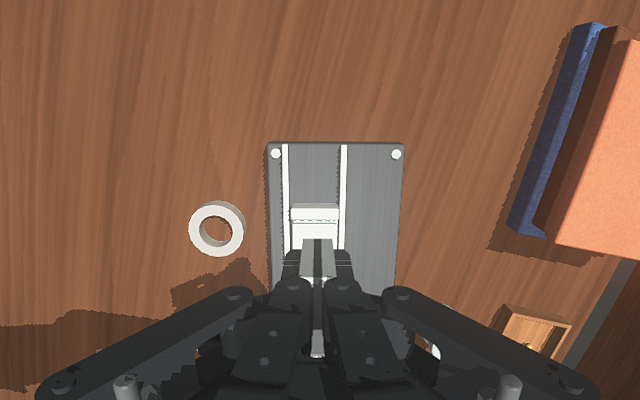

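The wrist view shows the rails at u≈285 and 344, with the block's rear edge at v≈205 between u 290 and 339. The closed fingers are centred at u≈318. I'll ray-cast these as a check on the stand frame.

```bash
python3 - <<'E'
from h import *
d=np.load('stand.npz'); Q,t=d['Q'],d['t']
s=eyes.snapshot('wrist'); loc=lambda p:np.round(1e3*(p[:,:2]-t)@Q,1)
print('rails near/far',loc(onplane(s,[(285,146),(344,146),(285.5,200),(344,200)],.030)).tolist())
print('corners',loc(onplane(s,[(266,143),(404,144)],.022)).tolist())
print('block top rear',loc(onplane(s,[(290,206),(339,206)],.042)).tolist())
P=cloud(s)
for v in(150,190,198,202,206,210,214,218,222): print(v,np.round(1e3*P[v,314,2],1),loc(P[v,314][None])[0])
E
```

```text
rails near/far [[-30.9, 245.4], [28.7, 245.6], [-31.7, 188.2], [30.1, 188.5]]
corners [[-51.3, 247.4], [91.6, 246.9]]
block top rear [[-26.1, 185.6], [24.2, 185.7]]
150 22.1 [ -1.7 240.2]
190 22.7 [ -1.7 197.3]
198 22.5 [ -1.7 188.3]
202 27.2 [ -1.6 185.2]
206 38.0 [ -1.5 184.3]
210 43.0 [ -1.4 181.7]
214 40.9 [ -1.5 176.6]
218 41.6 [ -1.5 172.4]
222 34.1 [ -1.5 165.1]
```

```bash
python3 -m pendant '[[[0,-0.005,0.045,0,0,0,0],[0,0,0.045,0,0,0,0],[0,0,0.045,0,0,0,0],[0,0,0.045,0,0,0,0],[0,0,0.045,0,0,0,0],[0,0,0.0125,0,0,0,0],[0,0,0.01,0,0,0,0],[-0.015,0,0,0,0,0,0],[-0.01,0,0,0,0,0,0],[0,0,0,0,0,0,0]]]'; python3 w.py
```

```text
t: 4.0
tcp_pos: [0.5337, -0.0113, 0.0489]
tool_rot: [0.609, 0.793, 0.001, 0.002]
force: [-0.4, 0.2, -0.1]
finger_gap: -0.001
gripper_force: 0.0
t 4.0 tcp stand mm [ -1.  200.8  48.9] gap -0.0007643366273778551 F stand [-0.4  0.3 -0.1]
tool axes in stand [[0.004, 1.0, 0.004], [1.0, -0.004, -0.002], [-0.002, 0.004, -1.0]]
```

```bash
python3 -m pendant '[[[-0.005,0,0.002,0,0,0,0],[-0.005,0,0,0,0,0,0],[-0.008,0,0,0,0,0,0],[-0.008,0,0,0,0,0,0],[-0.008,0,0,0,0,0,0],[-0.008,0,0,0,0,0,0],[-0.008,0,0,0,0,0,0],[-0.008,0,0,0,0,0,0],[-0.008,0,0,0,0,0,0],[-0.008,0,0,0,0,0,0],[-0.008,0,0,0,0,0,0],[-0.008,0,0,0,0,0,0],[-0.005,0,0,0,0,0,0],[-0.004,0,0,0,0,0,0],[0,0,0,0,0,0,0]]]'; python3 w.py
```

```text
t: 5.5
tcp_pos: [0.5525, -0.0867, 0.0457]
tool_rot: [0.609, 0.793, -0.0, 0.0]
force: [-0.8, 0.7, 0.8]
finger_gap: 0.002
gripper_force: 0.0
t 5.5 tcp stand mm [ -2.5 123.2  45.7] gap 0.0017064964254606782 F stand [-0.6  0.9  0.8]
tool axes in stand [[0.002, 1.0, 0.0], [1.0, -0.002, -0.001], [-0.001, 0.0, -1.0]]
```

Next I push to the stop in small steps, watching the force.

```bash
python3 -m pendant '[[[-0.004,0.001,0,0,0,0,0],[-0.004,0.001,0,0,0,0,0],[-0.003,0,0,0,0,0,0],[-0.003,0,0,0,0,0,0],[0,0,0,0,0,0,0]]]';python3 w.py; python3 -m pendant '[[[-0.002,0,0,0,0,0,0],[-0.002,0,0,0,0,0,0],[0,0,0,0,0,0,0]]]'; python3 w.py
```

```text
t: 6.0
tcp_pos: [0.557, -0.0969, 0.0457]
tool_rot: [0.609, 0.793, -0.0, 0.0]
force: [-0.1, 1.2, -0.2]
finger_gap: 0.001
gripper_force: 0.0
t 6.0 tcp stand mm [ -0.9 112.2  45.7] gap 0.0014978332086717366 F stand [ 0.2  1.2 -0.2]
tool axes in stand [[0.002, 1.0, 0.001], [1.0, -0.002, -0.001], [-0.001, 0.001, -1.0]]
t: 6.3
tcp_pos: [0.5576, -0.0997, 0.0457]
tool_rot: [0.609, 0.793, -0.0, 0.0]
force: [-0.0, 1.0, -0.2]
finger_gap: 0.001
gripper_force: 0.1
t 6.3 tcp stand mm [ -1.1 109.3  45.7] gap 0.0005657845073662101 F stand [ 0.2  1.  -0.2]
tool axes in stand [[0.002, 1.0, 0.0], [1.0, -0.002, -0.0], [-0.0, 0.0, -1.0]]
```

```bash
for i in 1; do python3 -m pendant '[[[-0.0015,0,0,0,0,0,0],[-0.0015,0,0,0,0,0,0],[0,0,0,0,0,0,0]]]' >/dev/null; python3 w.py | head -1; done; python3 -m pendant '[[[-0.0015,0,0,0,0,0,0],[-0.001,0,0,0,0,0,0],[0,0,0,0,0,0,0]]]' >/dev/null; python3 w.py|head -1;  python3 -m pendant '[[[-0.001,0,0,0,0,0,0],[0,0,0,0,0,0,0]]]' >/dev/null; python3 w.py|head -1
```

```text
t 6.6 tcp stand mm [ -1.1 107.   45.7] gap -0.0026091147180269596 F stand [-0.7  0.6 -0.1]
t 6.9 tcp stand mm [ -1.2 106.5  45.7] gap -3.0485472408722275e-06 F stand [1.4 5.3 2.6]
t 7.1 tcp stand mm [ -1.2 106.4  45.7] gap 0.0009659862025846109 F stand [3.4 6.7 2.6]
```

```bash
python3 -m pendant '[[[0.004,0,0,0,0,0,0],[0.01,0,0,0,0,0,0],[0.02,0,0,0,0,0,0],[0,0,-0.03,0,0,0,0],[0,0,-0.05,0,0,0,0],[0,0,-0.05,0,0,0,0],[0,0,-0.05,0,0,0,0],[0,-0.04,-0.02,0,0,0,0],[0,-0.05,0,0,0,0,0],[0,-0.04,0,0,0,0,0],[0,0,0,0,0,0,0]]]'; python3 w.py; python3 - <<'E'
from h import *
s=eyes.snapshot('top'); cv2.imwrite('pics/top2.png',cv2.resize(s['pixels'][140:270,300:460,::-1],None,fx=4.5,fy=4.5,interpolation=cv2.INTER_CUBIC))
E
```

```text
t: 8.2
tcp_pos: [0.4463, -0.1035, 0.2055]
tool_rot: [0.609, 0.793, -0.001, -0.003]
force: [-0.2, 0.4, 0.3]
finger_gap: 0.001
gripper_force: 0.0
t 8.2 tcp stand mm [-109.5  134.6  205.5] gap 0.0006041420599312842 F stand [-0.1  0.5  0.3]
tool axes in stand [[0.003, 1.0, -0.005], [1.0, -0.003, 0.003], [0.003, -0.005, -1.0]]
```

View pics/top2.png

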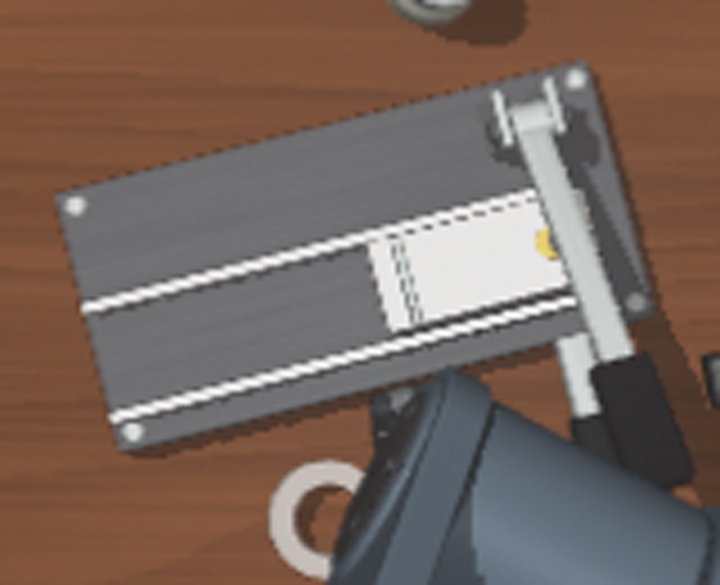

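The tag is now under the jaw, with its rear edge from (370,243) to (392,331) and its stud at about (548,243), half hidden by the lever. I'll cast the rear edge to check it against the expected y = 96 mm.

```bash
python3 - <<'E'
from h import *
d=np.load('stand.npz'); Q,t=d['Q'],d['t']
s=eyes.snapshot('top'); g=lambda p,z:np.round(1e3*(onplane(s,[(300+(x+.5)/4.5-.5,140+(y+.5)/4.5-.5) for x,y in p],z)[:,:2]-t)@Q,1).tolist()
print(g([(370,243),(392,331)],.042),'grip end/near corners',g([(596,372),(648,353)],.117),g([(692,475),(640,494)],.143))
E
```

```text
[[24.2, 94.9], [-23.6, 95.6]] grip end/near corners [[-69.0, 14.1], [-66.5, -13.5]] [[-127.6, -12.0], [-129.9, 15.0]]
```

```bash
python3 -m pendant '[[[-0.02,0.004,0,0,0,0,0],[-0.045,0.005,0,0,0,0,0],[-0.045,0.004,0,0,0,0,0],[-0.04,0,0,0,0,0,0],[-0.0175,0,0,0,0,0,0],[0,0,0.02,0,0,0,0],[0,0,0.02,0,0,0,0],[0,0,0.01,0,0,0,0],[0,0,0,0,0,0,0]]]'; python3 w.py
```

```text
t: 9.2
tcp_pos: [0.4957, -0.2312, 0.1643]
tool_rot: [0.608, 0.794, 0.0, -0.002]
force: [-0.4, 1.0, 0.3]
finger_gap: -0.001
gripper_force: 0.0
t 9.2 tcp stand mm [-95.   -1.5 164.3] gap -0.0012560156265467746 F stand [-0.1  1.1  0.3]
tool axes in stand [[0.001, 1.0, -0.002], [1.0, -0.001, 0.002], [0.002, -0.002, -1.0]]
```

```bash
python3 -m pendant '[[[0.001,0,0.008,0,0,0,0],[0.001,0,0.008,0,0,0,0],[0,-0.001,0.008,0,0,0,0],[0,-0.001,0.008,0,0,0,0],[0,-0.002,0.008,0,0,0,0],[0,-0.002,0.008,0,0,0,0],[0,0,0,0,0,0,0]]]' >/dev/null; python3 w.py|head -1; python3 -m pendant '[[[0,-0.002,0.008,0,0,0,0],[0,-0.002,0.008,0,0,0,0],[0,-0.002,0.008,0,0,0,0],[0,-0.001,0.008,0,0,0,0],[0,0,0,0,0,0,0]]]' >/dev/null; python3 w.py|head -1
```

```text
t 9.9 tcp stand mm [-100.1   -0.6  126.6] gap 0.0015373285739777977 F stand [-0.6  1.   3.6]
t 10.4 tcp stand mm [-105.6   -0.9  101.3] gap -0.001639526760249814 F stand [-2.1 -0.7  5.8]
```

```bash
python3 -m pendant '[[[0,-0.002,0.006,0,0,0,0],[0,-0.001,0.006,0,0,0,0],[0,-0.001,0.006,0,0,0,0],[0,0,0.004,0,0,0,0],[0,0,0,0,0,0,0]]]' >/dev/null; python3 w.py|head -1; python3 -m pendant '[[[0,0,0.003,0,0,0,0],[0,0,0.002,0,0,0,0],[0,0,0,0,0,0,0]]]' >/dev/null; python3 w.py|head -1
```

```text
t 10.9 tcp stand mm [-108.1   -0.9   83.7] gap 0.003911240147786714 F stand [ 3.1 -1.2  3. ]
t 11.2 tcp stand mm [-108.3   -0.9   80.1] gap 0.00039789775384927676 F stand [ 2.8 -0.7  3.7]
```

```bash
python3 -m pendant '[[[0,0,0.001,0,0,0,0],[0,0,0,0,0,0,0]]]' >/dev/null; python3 w.py|head -1; python3 -m pendant '[[[0,0,-0.006,0,0,0,0],[0,0.001,-0.008,0,0,0,0],[0,0.002,-0.01,0,0,0,0],[0,0.002,-0.012,0,0,0,0],[0,0.002,-0.014,0,0,0,0],[0,0.002,-0.014,0,0,0,0],[0,0.002,-0.016,0,0,0,0],[0,0.002,-0.02,0,0,0,0],[0,0,-0.03,0,0,0,0],[0,0,-0.03,0,0,0,0],[0,-0.04,-0.02,0,0,0,0],[0,-0.045,0,0,0,0,0],[0,-0.045,0,0,0,0,0],[0,0,0,0,0,0,0]]]'; python3 w.py|head -1; python3 - <<'E'
from h import *
s=eyes.snapshot('scene'); a=cv2.resize(s['pixels'][140:250,170:340,::-1],None,fx=4,fy=4,interpolation=cv2.INTER_CUBIC)
cv2.imwrite('pics/scene2.png',a)
s=eyes.snapshot('top'); cv2.imwrite('pics/top3.png',cv2.resize(s['pixels'][140:270,300:460,::-1],None,fx=4.5,fy=4.5,interpolation=cv2.INTER_CUBIC))
P=cloud(s); d=np.load('stand.npz'); Q,t=d['Q'],d['t']
L=(P[...,:2]-t)@Q
for y in (20,25,30,40,55,70,80):
    m=(abs(L[...,0])<.012)&(abs(L[...,1]-y/1e3)<.003)&(P[...,2]<.09); print(y,m.sum(),np.round(1e3*np.median(P[m][:,2])-22,1))
E
```

```text
t 11.4 tcp stand mm [-108.2   -0.9   80. ] gap -0.004987628182715545 F stand [ 2.1 -0.1  7.7]
t: 12.8
tcp_pos: [0.3876, -0.2565, 0.2232]
tool_rot: [0.61, 0.793, 0.0, -0.003]
force: [-0.2, 0.1, -0.5]
finger_gap: -0.001
gripper_force: 0.0
t 12.8 tcp stand mm [-206.     2.2  223.2] gap -0.0011384427353631958 F stand [-0.1  0.1 -0.5]
20 24 10.6
25 24 10.6
30 25 10.0
40 25 9.5
55 26 9.9
70 22 10.6
80 23 11.3
```

View pics/scene2.png

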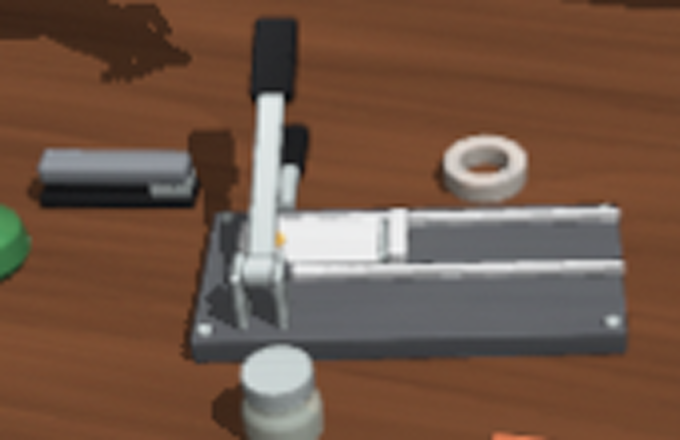

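View pics/top3.png

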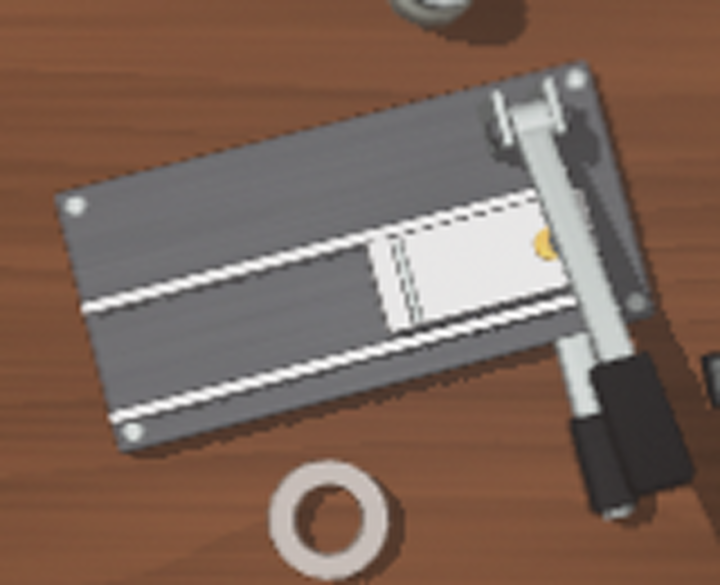

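The cover now lies level, about 10 mm above the bed along its whole length, so it is shut. The tag's rear edge is still at (370,243)–(392,331), the handle is back up, and the tape, stapler and jar look unmoved.

```bash
python3 -c "
from station import job
print(job.sign_off())"
```

```text
the job is handed in; nothing more can be done
None
```

The job is handed in: the tag is against its stop under the jaw, its cover measures level and stayed shut after the press, the handle sprang back up, and the other things look unmoved.

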